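# Offer a key up to its keyway

## Task

Pluck the brass key out of its pocket in the blue tray, leaving the two steel keys in theirs, and carry it across over the row of cardboard boxes without disturbing them. Hold it level and still about one centimetre above the keyway slot of the aluminium block, centred over the slot and lined up with its length, so that the fit can be checked by eye; the key must never touch the block. Finish while holding it there: do not lower it in and do not let go.

Things in the scene. Friction and masses are not known exactly. Their poses are not given: they have to be found in the camera images.
- brass_key_mid (a point): Centre (half-way up) of the brass-coloured (golden) key: rectangular machine key, 12 mm wide (its x) x 36 mm long (its y) x 18 mm tall (its z), rounded edges, small dark tapped hole in the top, about 60 g. x, y, z are the key's own axes. It starts loose in a pocket of the blue tray, long side along the pocket; its lower 8 mm are in the pocket and its upper 10 mm stand above the tray's top. Any of the three pockets may hold it.
- steel_key_1_mid (a point): Centre of a grey steel key of the same shape and size as the brass one; stays in its pocket.
- steel_key_2_mid (a point): Centre of the other grey steel key, same shape and size; stays in its pocket.
- key_tray: Blue plastic pocket tray, fixed; body 70 mm (x) x 200 mm (y) x 18 mm tall, with a foot flange 78 x 208 x 5 mm. Origin at the centre of its underside. Three pockets 8 mm deep in one line along its y, at y = -60, 0 and +60 mm, each about 14.5 mm (x) x 38.5 mm (y), with one key in each, end to end, so the keys' sides (x) are free to grip. The tray stands left or right of the row of boxes, the block on the other side.
- keyway (a point): Point in the mouth of the keyway: centre of the slot, level with the top face of the aluminium block (30 mm above the table). The slot is blind, 12 mm deep, about 14 mm wide (x) and 38 mm long (y); the key lies parallel when its y axis runs along this y axis (either way round), both z axes up. The block is fixed, 70 mm (x) x 100 mm (y) x 30 mm tall on a foot 94 x 124 x 10 mm; four dark screw heads stand 4 mm above its top, 25 mm (x) and 40 mm (y) from the slot's centre.
- slide_block: The aluminium block itself; origin at the centre of its underside, axes parallel to those of the keyway point.
- big_box: Brown cardboard box, loose, 111 mm (x) x 160 mm (y) x 65 mm tall, origin at the centre of its underside; its y axis runs roughly along world x. A fixed white cardboard box, 101 x 100 x 60 mm tall, stands next to it on the robot's side, its centre 145 to 150 mm away along +y; the two form the row between tray and block.
- top_box: Smaller brown cardboard box, loose, 91 x 120 x 50 mm, lying on the big box (its top about 115 mm above the table); origin at the centre of its underside.

How it is judged:
By the outcome, as a careful person would: the job done as asked, in the order asked, and still so for the second after the job is handed in, while the arm keeps its last pose, push and grip.
It also fails if it takes over 45 s, if anything falls off the work surface, if the arm or the gripper's body presses on something with over 40 N, if the wrist force passes 120 N, or if a joint passes its speed limit or range.

## Robot

A 7-joint arm with a two-finger parallel gripper is mounted at the origin on the work surface; the furniture and walls round the work are solid. World frame = base frame: x ahead of the robot, y to its left, z up, the work surface at z = 0. Lengths are in m, angles in degrees, forces in N, time in s.
With the tool pointing down it reaches from about 0.425 to 0.875 m from the base axis. Payload 4.7 kg.
Tool frame: the origin (TCP) lies at the centre of the arm's flange, where the gripper is bolted on; the fingertips stand 182 mm ahead of it and the grasp point (between the pads) lies 164 mm ahead of it; z points along the fingers, y is the line along which they close (so a half turn about z gives the same grasp; the last joint's range is limited). The gripper opens to 87 mm and grips with 3 to 60 N. Pads are 19 mm wide; open, the fingers measure 117 mm over their backs; the gripper's body (75 mm by 190 mm) begins 51 mm behind the grasp point.
Start: joints at [75.292, 18.392, -4.016, 83.108, 1.295, 78.541, -3.26], TCP at [0.174, -0.626, 0.405] pointing down, gripper open.
Joint ranges: [-163.93, 163.93], [-17.29, 119.83], [-79.2, 71.16], [3.27, 140.29], [-89.18, 269.18], [5.43, 117.66], [-154.24, 154.24]. Speed limits (degrees/s): [147.25, 147.25, 180, 180, 180, 180, 180].

## Interface

Orientations are given as [roll, pitch, yaw] about the fixed x, y, z axes, in that order (R = Rz(yaw) Ry(pitch) Rx(roll)).
In Python, from cell import env gives the robot as it stands. The module is installed in compiled form; this text tells all that it offers.
- The arm moves only by the tool step_arm, never from a script. Its argument "steps" is one flat list of numbers, 5 for each row, row after row: the opening, from 0 (shut) to 1 (fully open), then the shift along the tool's x, y, z in mm, then the turn about the tool's z in degrees. In form: [grip, dx, dy, dz, roll, grip, dx, dy, dz, roll, ...]. A call has 1 to 12 rows; each row shifts and turns the commanded pose from where the row before left it, along the tool's axes as they then stand; what a row does not reach is not made up. A row lasts 1/8 s, in which the tool goes at most 62.5 mm and 10.7 degrees, less where a joint would pass 70% of its speed; a pose out of reach is approached as far as the arm can. A call with a gripper value outside its range is refused whole. The fingers move at their own pace and stop on an object; "grip_force" is the grip in N (left out, the last holds). Time passes only in rows, so rows that do not move let the fingers close. It gives the time, the measured TCP pose, the force, the opening and the grip force at its end, in the units of the state.
- env.get_obs(): the state, without advancing time (a new reading comes with each control period).
- env.read_camera(name): name is "scene" or "top" or "wrist"; returns a dict with "image" (420x560x3 uint8, red, green, blue), "camera_matrix" (3x3 intrinsics, pixels), "R" (3x3) and "t" (3): a world point X has camera coordinates R X + t. Camera axes: x right, y down, z forward; pixel columns grow to the right and rows downward; lengths in m; the calibration is good to about 2 mm. The wrist camera is an equidistant fisheye: a pixel r from the principal point sees the ray r / f radians off the axis. A picture is of the moment at which its call begins. There is no depth.
- env.sign_off(): hands the job in; it is judged then, once.
The state is a dict: "time_s": time; "qpos": joint angles; "joint_velocities": joint speeds; "effort": joint torques, N m; "tool_pos": TCP position; "tool_rot": TCP orientation; "force": force on the tool from outside, world axes, zero at the start; "wrist_torque": the same for the moment, N m; "grip_width": finger opening in m; "grasp_force": force on a finger pad.
Only numpy, scipy, OpenCV 4.12 (cv2) and the standard library are available. Lean on these libraries where they do the work, as an engineer would, in place of code of your own. Each camera call takes 0.05 s, during which the arm holds its last target. There are 200 camera calls.

## Working session

There is one attempt and no reset: what is moved stays moved. The work goes in short steps, Python scripts to look and compute and a tool call to move; the robot and the scene stay as the last step left them, time stands still between calls to the robot, and variables do not carry over. Pictures are saved under pics/ and viewed, at most 10 in all, crops included, and the job is handed in when it is done.

Besides the shell and the picture viewer there is one more tool, called as name(argument=value, ...) on one line, values as JSON. step_arm: Moves the arm, as the interface text tells. Its arguments: {"type":"object","properties":{"steps":{"type":"array","items":{"type":"number"}},"grip_force":{"type":"number"}},"required":["steps"]}

```bash
mkdir -p pics; cat > h.py <<'E'
import numpy as np, cv2
from cell import env
def shot(n,f):
    c=env.read_camera(n); cv2.imwrite('pics/'+f+'.png',c['image'][:,:,::-1]); np.savez('pics/'+f+'.npz',**c); return c
def ray(c,u,v,fish=False):
    K=np.array(c['camera_matrix']);x=(u-K[0,2])/K[0,0];y=(v-K[1,2])/K[1,1]
    if fish:
        r=np.hypot(x,y); d=np.array([np.sin(r)*x/max(r,1e-9),np.sin(r)*y/max(r,1e-9),np.cos(r)])
    else: d=np.array([x,y,1.])
    R=np.array(c['R']);t=np.array(c['t']); return -R.T@t, R.T@d
def onz(c,u,v,z,fish=False):
    o,d=ray(c,u,v,fish); return o+d*(z-o[2])/d[2]
E
python3 - <<'E'
from h import *
o=env.get_obs(); print({k:np.round(v,3) for k,v in o.items()})
a=shot('top','top0');b=shot('scene','scene0');c=shot('wrist','wrist0')
for n in (a,b,c): print(np.round(-np.array(n['R']).T@n['t'],3))
cv2.imwrite('pics/both0.png',cv2.resize(np.vstack([a['image'],b['image']])[:,:,::-1],(400*1,600)))
E
```

```text
{'time_s': np.float64(0.0), 'qpos': array([75.293, 18.44 , -4.014, 83.174,  1.295, 78.54 , -3.261]), 'joint_velocities': array([-0.08 , -0.036, -0.032,  0.02 , -0.045,  0.046,  0.026]), 'effort': array([ 0.0000e+00, -4.9129e+01, -4.0400e-01, -3.1253e+01, -6.4000e-02,
        4.4000e-02,  0.0000e+00]), 'tool_pos': array([ 0.174, -0.626,  0.404]), 'tool_rot': array([-1.79892e+02,  6.00000e-03,  1.55140e+01]), 'force': array([0.053, 0.105, 0.714]), 'wrist_torque': array([ 0.013,  0.006, -0.034]), 'grasp_force': np.float64(0.0), 'grip_width': np.float64(0.087)}
[0.207 0.002 1.129]
[-0.521  0.484  0.845]
[ 0.251 -0.604  0.384]
```

View pics/top0.png

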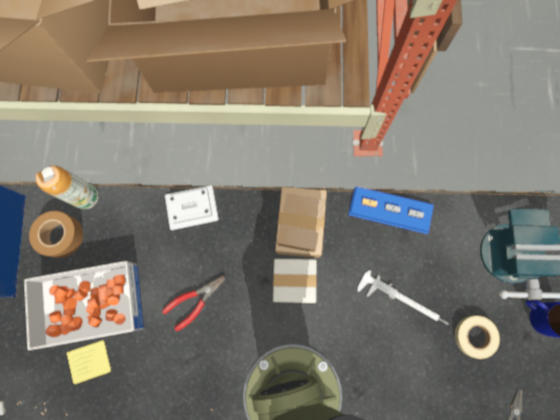

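View pics/scene0.png

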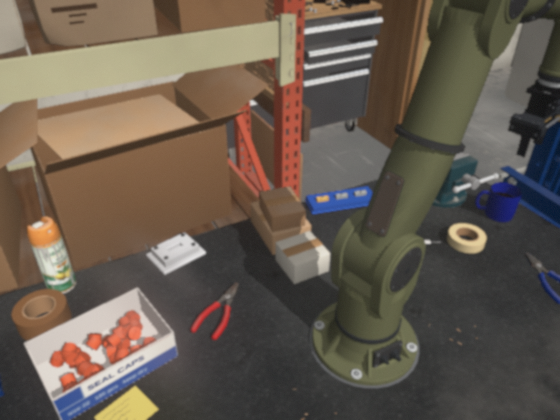

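The top view shows the blue tray at about (391,210), the brass key in its left pocket at (370,202), the aluminium block at (190,207), and the box row at x≈300. The scene view agrees, and shelving stands behind the table edge.

```bash
python3 - <<'E'
from h import *
c=np.load('pics/top0.npz'); im=c['image'];hsv=cv2.cvtColor(im,cv2.COLOR_RGB2HSV)
print('K',c['camera_matrix'])
def box(m,roi,zs,n):
    k=np.zeros(m.shape,np.uint8);x0,y0,x1,y1=roi;k[y0:y1,x0:x1]=m[y0:y1,x0:x1]
    cs=cv2.findContours(k,0,1)[0];b=max(cs,key=cv2.contourArea);r=cv2.minAreaRect(b)
    P=np.array([onz(c,*p,zs)[:2] for p in cv2.boxPoints(r)])
    print(n,np.round(r[0],1),'ctr',np.round(P.mean(0),4),'edges',np.round(P[1]-P[0],4),np.round(P[2]-P[1],4),np.round(np.linalg.norm(P[1]-P[0]),3),np.round(np.linalg.norm(P[2]-P[1]),3))
h,s,v=[hsv[:,:,i].astype(int) for i in range(3)]
box(((h>100)&(h<125)&(s>120)&(v>80)).astype(np.uint8),(340,180,440,240),.018,'tray')
box(((h>12)&(h<32)&(s>90)&(v>120)).astype(np.uint8),(355,190,425,225),.028,'brass')
box(((s<60)&(v>140)).astype(np.uint8),(155,180,225,235),.03,'block')
box(((h<25)&(s>70)&(v>60)).astype(np.uint8),(265,188,335,258),.115,'bigbox/top')
box(((s<60)&(v>140)).astype(np.uint8),(265,255,325,310),.06,'white')
for p,z in (((0,187),0),((375,115),0),((200,115),.3),((375,150),0)): print(p,np.round(onz(c,*p,z),3))
E
python3 - <<'E'
import cv2,numpy as np
im=cv2.imread('pics/top0.png')
a=cv2.resize(im[175:245,150:235],(0,0),fx=4.6,fy=4.6,interpolation=2)
b=cv2.resize(im[175:245,345:440],(0,0),fx=4,fy=4,interpolation=2)
d=cv2.resize(im[175:315,260:345],(0,0),fx=4,fy=4,interpolation=2)
H=560;o=np.zeros((602,800,3),np.uint8);o[:a.shape[0],:a.shape[1]]=a[:,:];o[322:602,:380]=b;o[:560,400:740]=d
cv2.imwrite('pics/crop0.png',o[:600])
E
```

```text
K [[445.76341116   0.         291.63759595]
 [  0.         445.76341116 206.05896396]
 [  0.           0.           1.        ]]
tray [391.1 209.4] ctr [ 0.4514 -0.2422] edges [ 0.0793 -0.0188] [-0.0462 -0.2039] 0.081 0.209
brass [369.  202.4] ctr [ 0.4657 -0.1851] edges [ 0.0105 -0.0027] [-0.0075 -0.0315] 0.011 0.032
block [189.5 205. ] ctr [0.4497 0.2692] edges [ 0.0037 -0.1768] [-0.1295 -0.0071] 0.177 0.13
bigbox/top [300.8 221.4] ctr [ 0.3982 -0.012 ] edges [ 0.1614 -0.0086] [-0.0072 -0.1101] 0.162 0.11
white [294.6 294.5] ctr [ 0.232  -0.0011] edges [ 0.038  -0.0002] [-0.0014 -0.1023] 0.038 0.102
(0, 187) [0.493 0.778 0.   ]
(375, 115) [ 0.717 -0.21   0.   ]
(200, 115) [0.574 0.196 0.3  ]
(375, 150) [ 0.616 -0.208  0.   ]
```

View pics/crop0.png

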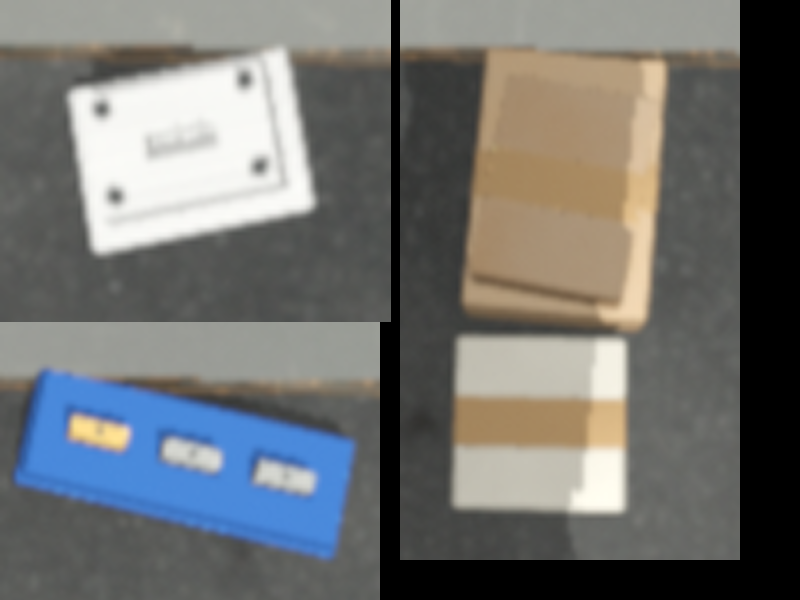

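The block's slot runs about left-right, tilted up ~11° in the image, centred near (189,205). The brass key is in the tray's left pocket and its sides are clear. The start is close to the vise, so I'll check the wrist picture and the heights of the nearby furniture.

```bash
python3 - <<'E'
from h import *
a=np.load('pics/top0.npz');b=np.load('pics/scene0.npz')
def tri(p,q):
    o1,d1=ray(a,*p);o2,d2=ray(b,*q)
    A=np.c_[d1,-d2];s=np.linalg.lstsq(A,o2-o1,rcond=None)[0];P=o1+d1*s[0];Q=o2+d2*s[1];return np.round((P+Q)/2,3),round(np.linalg.norm(P-Q),4)
print('beam end',tri((372,125),(281,75)),tri((388,112),(297,60)))
print('post foot',tri((355,140),(245,105)))
print('flap front right',tri((344,36),(268,70)))
print('slot',onz(a,189.3,205.2,.03))
P=[onz(a,150+x/4.6,175+y/4.6,.034) for x,y in((101,108),(244,80),(260,165),(115,195))]
print(np.mean(P,0),[np.round(p,4) for p in P]); d=P[0]-P[1]+P[3]-P[2];print(np.degrees(np.arctan2(d[1],d[0])))
for u,v in((482,250),(510,210),(560,210),(530,290)):print([np.round(onz(a,u,v,z)[:2],3) for z in(0,.2)])
E
```

```text
beam end (array([ 0.536, -0.11 ,  0.386]), np.float64(0.0514)) (array([ 0.54 , -0.143,  0.419]), np.float64(0.0253))
post foot (array([ 0.551, -0.054,  0.31 ]), np.float64(0.1276))
flap front right (array([ 0.706, -0.105,  0.352]), np.float64(0.0453))
slot [0.44840298 0.26961632 0.03      ]
[0.44871814 0.26911796 0.034     ] [array([0.464 , 0.3138, 0.034 ]), array([0.4815, 0.2362, 0.034 ]), array([0.4339, 0.2243, 0.034 ]), array([0.4155, 0.3022, 0.034 ])]
102.97771291481277
[array([ 0.354, -0.474]), array([ 0.328, -0.39 ])]
[array([ 0.46 , -0.554]), array([ 0.415, -0.455])]
[array([ 0.462, -0.683]), array([ 0.417, -0.562])]
[array([ 0.257, -0.586]), array([ 0.248, -0.482])]
```

View pics/wrist0.png

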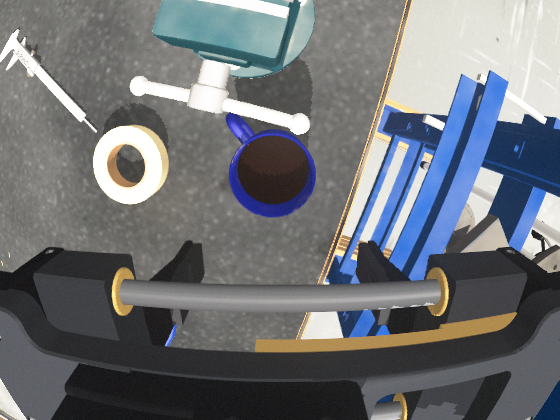

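The wrist view shows the open fingers, with the mug at (272,170) and the vise handle at (210,95) ahead of the tool. The shelf beam may intrude at carrying height, so I'll locate its edges by intersecting the planes of the lines seen in both views.

```bash
python3 - <<'E'
from h import *
a=np.load('pics/top0.npz');b=np.load('pics/scene0.npz')
def fit(c,roi,side):
    im=c['image'];hsv=cv2.cvtColor(im,cv2.COLOR_RGB2HSV).astype(int)
    m=(hsv[...,0]>22)&(hsv[...,0]<40)&(hsv[...,1]>25)&(hsv[...,1]<110)&(hsv[...,2]>150)
    x0,y0,x1,y1=roi;pts=[]
    for u in range(x0,x1,6):
        r=np.where(m[y0:y1,u])[0]
        if len(r)>5: pts.append((u,y0+(r.max()+1 if side else r.min())))
    pts=np.array(pts,float);k=np.polyfit(pts[:,0],pts[:,1],1)
    e=pts[:,1]-np.polyval(k,pts[:,0]);g=abs(e-np.median(e))<2;k=np.polyfit(pts[g,0],pts[g,1],1)
    print(len(pts),g.sum(),np.round([np.polyval(k,x0),np.polyval(k,x1)],1)); return [(x0,np.polyval(k,x0)),(x1,np.polyval(k,x1))]
def plane(c,L):
    o,d1=ray(c,*L[0]);_,d2=ray(c,*L[1]);n=np.cross(d1,d2);n/=np.linalg.norm(n);return n,n@o
A={s:fit(a,(5,90,360,140),s) for s in(0,1)};B={s:fit(b,(5,15,270,130),s) for s in(0,1)}
for s in A:
  for t in B:
    n1,k1=plane(a,A[s]);n2,k2=plane(b,B[t]);d=np.cross(n1,n2);d/=np.linalg.norm(d)
    p=np.linalg.solve([n1,n2,[0,1,0]],[k1,k2,0]);print(s,t,'dir',np.round(d,3),'at y=0',np.round(p,3))
E
```

```text
60 60 [101.2 107. ]
60 60 [120.2 127. ]
45 45 [59.2 22.1]
45 45 [104.7  57.8]
0 0 dir [ 0.003 -1.    -0.002] at y=0 [0.484 0.    0.542]
0 1 dir [ 0.001 -1.     0.004] at y=0 [0.53  0.    0.444]
1 0 dir [ 0.001 -1.    -0.001] at y=0 [0.449 0.    0.552]
1 1 dir [-0.002 -1.     0.005] at y=0 [0.488 0.    0.46 ]
```

```bash
python3 - <<'E'
from h import *
a=np.load('pics/top0.npz');b=np.load('pics/scene0.npz')
def tri(p,q):
    o1,d1=ray(a,*p);o2,d2=ray(b,*q)
    s=np.linalg.lstsq(np.c_[d1,-d2],o2-o1,rcond=None)[0];P=o1+d1*s[0];Q=o2+d2*s[1];return np.round((P+Q)/2,3),round(np.linalg.norm(P-Q),4)
print('foot',tri((368,150),(285,188)))
print('connector bottom',tri((374,138),(287,84)))
for z in(-.8,-.4,0,.3,.46):print(z,np.round(onz(a,368,150,z),3),np.round(onz(a,363,127,z),3))
# where would the vertical post line be in scene for foot z candidates
for z in(-.8,-.4,-.2,0,.2):
    X=onz(a,368,150,z)
    for dz in(0,.3,.6):
        p=b['R']@(X+[0,0,dz])+b['t'];q=b['camera_matrix']@(p/p[2]);print(z,dz,np.round(q[:2]),end=' ')
    print()
t=cv2.resize(a['image'][70:200,330:470],(0,0),fx=2.8,fy=2.8);s=cv2.resize(b['image'][0:215,210:345],(0,0),fx=2.75,fy=2.75)
o=np.zeros((592,770,3),np.uint8);o[:t.shape[0],:t.shape[1]]=t;o[:s.shape[0],396:396+s.shape[1]]=s;cv2.imwrite('pics/post.png',o[:,:,::-1])
E
```

```text
foot (array([ 0.642, -0.179, -0.044]), np.float64(0.0417))
connector bottom (array([ 0.519, -0.117,  0.367]), np.float64(0.0497))
-0.8 [ 0.905 -0.325 -0.8  ] [ 1.017 -0.304 -0.8  ]
-0.4 [ 0.761 -0.257 -0.4  ] [ 0.849 -0.24  -0.4  ]
0 [ 0.616 -0.189  0.   ] [ 0.681 -0.177 -0.   ]
0.3 [ 0.507 -0.139  0.3  ] [ 0.555 -0.129  0.3  ]
0.46 [ 0.449 -0.111  0.46 ] [ 0.488 -0.104  0.46 ]
-0.8 0 [288. 287.] -0.8 0.3 [289. 238.] -0.8 0.6 [291. 179.] 
-0.4 0 [292. 244.] -0.4 0.3 [294. 180.] -0.4 0.6 [296. 101.] 
-0.2 0 [295. 215.] -0.2 0.3 [297. 140.] -0.2 0.6 [300.  47.] 
0 0 [298. 180.] 0 0.3 [301.  91.] 0 0.6 [305. -24.] 
0.2 0 [303. 136.] 0.2 0.3 [307.  27.] 0.2 0.6 [ 312. -119.]
```

View pics/post.png

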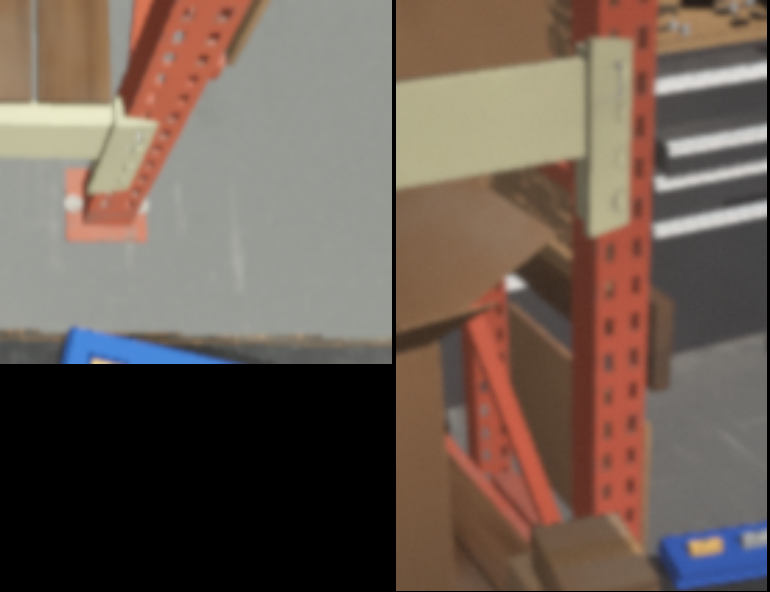

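The crops show the connector plate and the post clearly. The plate's corners are at top view (362,138)/(377,137) and scene (278,84)/(294,82).

```bash
python3 - <<'E'
from h import *
a=np.load('pics/top0.npz');b=np.load('pics/scene0.npz')
def tri(p,q):
    o1,d1=ray(a,*p);o2,d2=ray(b,*q)
    s=np.linalg.lstsq(np.c_[d1,-d2],o2-o1,rcond=None)[0];P=o1+d1*s[0];Q=o2+d2*s[1];return np.round((P+Q)/2,3),round(np.linalg.norm(P-Q),4)
for p,q in(((362,138),(277.6,84)),((377.5,137),(294.4,82)),((372,112),(280.5,15.3)),((386,113.6),(295,14.5))):print(tri(p,q))
for X in ((.45,-.242,.018),(.449,.269,.03)):
    p=b['R']@np.array(X)+b['t'];q=b['camera_matrix']@(p/p[2]);print(np.round(q[:2],1))
E
```

```text
(array([ 0.518, -0.092,  0.372]), np.float64(0.055))
(array([ 0.515, -0.129,  0.372]), np.float64(0.0356))
(array([ 0.487, -0.081,  0.547]), np.float64(0.0514))
(array([ 0.481, -0.107,  0.548]), np.float64(0.0366))
[341.6 197.4]
[175.6 245.8]
```

step_arm(steps=[1, 0, 0, -40, 0, 1, 0, 0, -40, 0, 1, 16.5, -36, 0, 0, 1, 16.5, -36, 0, 0, 1, 16.5, -36, 0, 0, 1, 16.5, -36, 0, 0, 1, 42, -24, 0, 0, 1, 42, -24, 0, 0, 1, 42, -24, 0, 0, 1, 42, -24, 0, 0, 1, 42, -24, 0, 0, 1, 0, 0, 0, 0], grip_force=20)

```text
time_s: 1.65
tool_pos: [0.3719, -0.2945, 0.4848]
tool_rot: [-180.0, -0.1, 16.0]
force: [0.7, -0.9, -0.7]
grip_width: 0.0871
grasp_force: 0.0
```

Next, a 61° turn to line up with the key, then down to z≈0.30.

step_arm(steps=[1, 0, 0, 0, -10.2, 1, 0, 0, 0, -10.2, 1, 0, 0, 0, -10.2, 1, 0, 0, 0, -10.2, 1, 0, 0, 0, -10.2, 1, 0, 0, 0, -10.2, 1, 0, 0, 50, 0, 1, 0, 0, 50, 0, 1, 0, 0, 50, 0, 1, 0, 0, 35, 0, 1, 0, 0, 0, 0])

```text
time_s: 3.02
tool_pos: [0.3674, -0.2981, 0.2971]
tool_rot: [-179.7, -0.2, 76.7]
force: [0.2, 0.5, 0.7]
grip_width: 0.0869
grasp_force: 0.0
```

```bash
python3 - <<'E'
from h import *
o=env.get_obs();print(np.round(o['tool_pos'],4),np.round(o['tool_rot'],2),np.round(o['qpos'],1))
shot('wrist','wrist1')
E
```

```text
[ 0.3674 -0.2981  0.2971] [-1.7967e+02 -1.6000e-01  7.6650e+01] [ 56.2   2.8 -20.8 114.3   1.1  63.4  21.6]
```

View pics/wrist1.png

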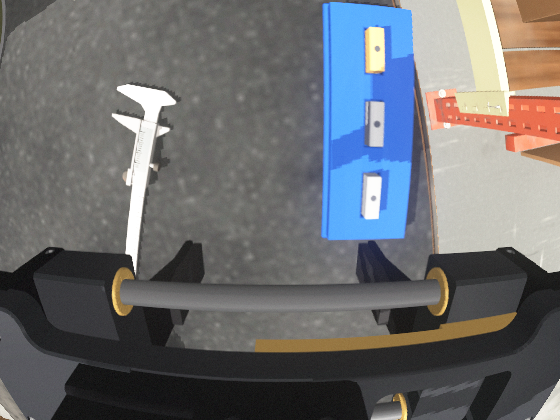

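The wrist view shows the tray, with the brass key top at about (375,49), the steel keys at (374,124) and (372,195), and the post foot at (438,110). Now I'll measure the key from here.

```bash
cat >> h.py <<'E'
def blob(c,m,z,roi,fish=True):
    k=np.zeros(m.shape,np.uint8);x0,y0,x1,y1=roi;k[y0:y1,x0:x1]=m[y0:y1,x0:x1]
    b=max(cv2.findContours(k,0,1)[0],key=cv2.contourArea)[:,0]
    P=np.array([onz(c,u,v,z,fish)[:2] for u,v in b])
    r=cv2.minAreaRect((P*1e3).astype(np.float32));q=cv2.boxPoints(r);e=[q[1]-q[0],q[2]-q[1]];e.sort(key=np.linalg.norm)
    a=np.degrees(np.arctan2(e[1][1],e[1][0]))%180
    print('ctr mm',np.round(r[0],1),'size',np.round(sorted(r[1]),1),'long axis deg',round(a,1));return r[0],a
E
python3 - <<'E'
from h import *
c=dict(np.load('pics/wrist1.npz'));a=np.load('pics/top0.npz')
hsv=cv2.cvtColor(c['image'],cv2.COLOR_RGB2HSV).astype(int);h,s,v=[hsv[...,i] for i in range(3)]
print('brass');blob(c,(h>12)&(h<32)&(s>70)&(v>120),.028,(340,10,410,90))
print('tray');blob(c,(h>95)&(h<128)&(s>110),.018,(300,0,425,250))
print('steel1');blob(c,(s<60)&(v>110),.028,(350,90,395,155))
print('steel2');blob(c,(s<60)&(v>110),.028,(350,165,395,230))
def tri(p,q):
    o1,d1=ray(a,*p);o2,d2=ray(c,*q,True)
    S=np.linalg.lstsq(np.c_[d1,-d2],o2-o1,rcond=None)[0];P=o1+d1*S[0];Q=o2+d2*S[1];return np.round((P+Q)/2,3),round(np.linalg.norm(P-Q),4)
print('foot',tri((368,150),(438,110)),'conn',tri((362,138),(457,93)),tri((377.5,137),(459,107)))
E
```

```text
brass
ctr mm [ 467.  -186.8] size [14.  35.9] long axis deg 78.6
tray
ctr mm [ 453.5 -243.7] size [ 77.5 201.5] long axis deg 77.4
steel1
ctr mm [ 454.4 -243.9] size [14.9 35.5] long axis deg 78.7
steel2
ctr mm [ 441.8 -301. ] size [15.4 38.1] long axis deg 77.6
foot (array([ 0.853, -0.302, -0.65 ]), np.float64(0.006)) conn (array([ 0.849, -0.254, -0.509]), np.float64(0.0025)) (array([ 0.835, -0.298, -0.474]), np.float64(0.0193))
```

The wrist and top views together put the rack far away: its foot is at x≈0.85, z≈-0.65, so it's no obstacle. The scene view must show a different, upper beam. Next I'll move over the key.

step_arm(steps=[1, 33, 17.6, 0, -1, 1, 33, 17.6, 0, 0, 1, 33, 17.6, 0, 0, 1, 33, 17.7, 0, 0, 1, 0, 0, 30, 0, 1, 0, 0, 25, 0, 1, 0, 0, 0, 0, 1, 0, 0, 0, 0])

```text
time_s: 4.08
tool_pos: [0.4675, -0.1852, 0.2468]
tool_rot: [179.8, 0.1, 77.7]
force: [-0.2, -0.4, 0.1]
grip_width: 0.0869
grasp_force: 0.0
```

```bash
python3 - <<'E'
from h import *
o=env.get_obs();print(np.round(o['tool_pos'],4),np.round(o['tool_rot'],2))
shot('wrist','wrist2')
E
```

```text
[ 0.4675 -0.1852  0.2468] [1.7982e+02 6.0000e-02 7.7680e+01]
```

View pics/wrist2.png

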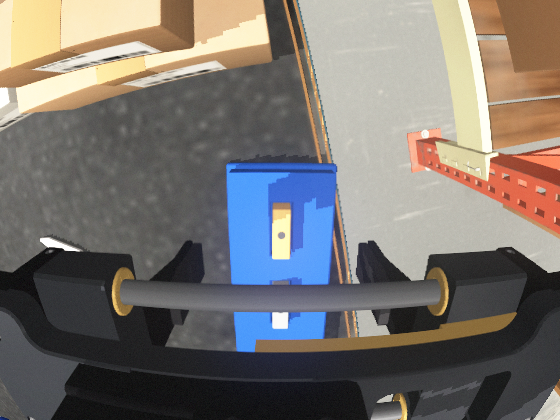

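The brass key is seen at (281,232), centred between the open fingers. I'll re-measure it from near.

```bash
python3 - <<'E'
from h import *
for i in range(2):
    c=env.read_camera('wrist')
    hsv=cv2.cvtColor(c['image'],cv2.COLOR_RGB2HSV).astype(int);h,s,v=[hsv[...,i] for i in range(3)]
    p,a=blob(c,(h>12)&(h<32)&(s>70)&(v>120),.028,(255,190,310,275))
    o=env.get_obs();T=o['tool_pos']*1e3;y=np.radians(o['tool_rot'][2]);d=p-T[:2]
    print(np.round(T,1),'tx',d[0]*np.cos(y)+d[1]*np.sin(y),'ty',d[0]*np.sin(y)-d[1]*np.cos(y))
    K=c['camera_matrix'];print(np.round([K[0,2],K[1,2]],1))
E
```

```text
ctr mm [ 469.8 -182.1] size [11.6 35.9] long axis deg 76.9
[ 467.4 -185.1  246.6] tx 3.406378401022944 ty 1.728606352532489
[279.7 206. ]
ctr mm [ 470.  -182.9] size [11.  37.5] long axis deg 78.2
[ 467.3 -185.   246.4] tx 2.636182767036241 ty 2.2221023819029666
[279.7 206. ]
```

step_arm(steps=[1, 2, 1.5, 14, 0, 1, 0, 0, 14, 0, 1, 0, 0, 10, 0, 1, 0, 0, 4, 0, 1, 0, 0, 0, 0, 1, 0, 0, 0, 0], grip_force=25)

```text
time_s: 4.97
tool_pos: [0.4687, -0.183, 0.203]
tool_rot: [180.0, 0.0, 77.7]
force: [-0.5, -0.1, -0.3]
grip_width: 0.087
grasp_force: 0.0
```

step_arm(steps=[0.5, 0, 0, 0, 0, 0.3, 0, 0, 0, 0, 0.2, 0, 0, 0, 0, 0.1, 0, 0, 0, 0, 0, 0, 0, 0, 0, 0, 0, 0, 0, 0, 0, 0, 0, 0, 0, 0, 0, 0, 0, 0, 0, 0, 0, 0, 0])

```text
time_s: 6.1
tool_pos: [0.4686, -0.1829, 0.2027]
tool_rot: [180.0, 0.0, 77.7]
force: [0.1, -0.5, -0.9]
grip_width: 0.0116
grasp_force: 25.0
```

Gripped at 11.6 mm with 25 N. Lifting slowly at first, then up to carrying height.

step_arm(steps=[0, 0, 0, -5, 0, 0, 0, 0, -5, 0, 0, 0, 0, -10, 0, 0, 0, 0, -20, 0, 0, 0, 0, -30, 0, 0, 0, 0, -30, 0, 0, 0, 0, -30, 0, 0, 0, 0, -30, 0, 0, 0, 0, -15, 0, 0, 0, 0, 0, 0, 0, 0, 0, 0, 0])

```text
time_s: 7.48
tool_pos: [0.4681, -0.1828, 0.3765]
tool_rot: [-179.9, -0.0, 77.7]
force: [-0.3, -0.5, -0.7]
grip_width: 0.0117
grasp_force: 25.0
```

```bash
python3 - <<'E'
from h import *
c=shot('wrist','wrist3');o=env.get_obs();print(o['grip_width'],np.round(o['force'],2),np.round(o['tool_pos'],4),np.round(o['tool_rot'],2))
E
```

```text
0.012026287757588164 [ 1.13 -0.47 -1.41] [ 0.4681 -0.1828  0.3764] [-1.7986e+02 -3.0000e-02  7.7720e+01]
```

View pics/wrist3.png

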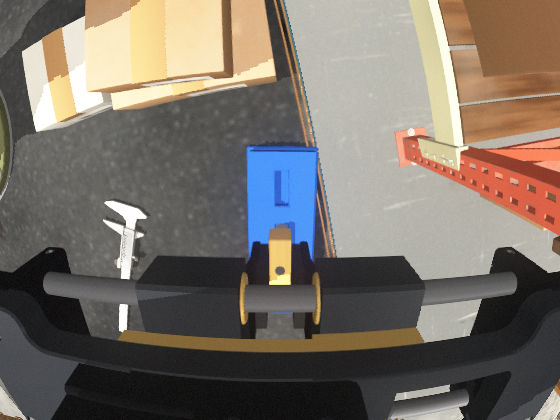

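The key is held, its pocket is empty, and the hole is visible at (281,270) with the far end at row ~228. I'll measure how the key sits in the grip, and check that it's level.

```bash
python3 - <<'E'
from h import *
c=dict(np.load('pics/wrist3.npz'));o=env.get_obs();T=o['tool_pos'];y=np.radians(o['tool_rot'][2])
im=c['image'];hsv=cv2.cvtColor(im,cv2.COLOR_RGB2HSV).astype(int);h,s,v=[hsv[...,i] for i in range(3)]
m=((h>12)&(h<32)&(s>70)&(v>110))
def tool(u,w,z):
    d=onz(c,u,w,z,True)[:2]-T[:2];return np.round([1e3*(d[0]*np.cos(y)+d[1]*np.sin(y)),1e3*(d[0]*np.sin(y)-d[1]*np.cos(y))],1)
for r in range(222,290,4):
    k=np.where(m[r,262:300])[0];print(r,(k.min()+262,k.max()+262) if len(k) else '-',im[r,280])
z=T[2]-.1747
g=(v<70)[262:279,272:291];ys,xs=np.where(g);print('hole px',xs.mean()+272,ys.mean()+262,'tool',tool(xs.mean()+272.,ys.mean()+262.,z))
print('far top edge candidates',[(r,tool(281,r,z),tool(281,r,z-.018)) for r in(226,228,230,236,240)])
print('near',tool(281,285,z))
b=cv2.resize(im[215:300,240:325],(0,0),fx=6.5,fy=6.5,interpolation=2);cv2.imwrite('pics/key3.png',b[:,:,::-1])
E
```

```text
222 - [ 77 151 250]
226 - [110 111 119]
230 (np.int64(271), np.int64(289)) [150 118  87]
234 (np.int64(270), np.int64(290)) [156 122  90]
238 (np.int64(270), np.int64(290)) [162 124  89]
242 (np.int64(269), np.int64(290)) [241 205 122]
246 (np.int64(269), np.int64(290)) [243 208 124]
250 (np.int64(269), np.int64(291)) [243 209 123]
254 (np.int64(269), np.int64(290)) [243 207 122]
258 (np.int64(269), np.int64(290)) [243 207 120]
262 (np.int64(269), np.int64(290)) [242 207 119]
266 (np.int64(269), np.int64(290)) [198 161 106]
270 (np.int64(269), np.int64(290)) [99 94 94]
274 (np.int64(269), np.int64(290)) [119 109  94]
278 (np.int64(269), np.int64(290)) [255 251 169]
282 (np.int64(269), np.int64(290)) [255 252 172]
286 - [73 68 68]
hole px nan nan tool [nan nan]
far top edge candidates [(226, array([23.1,  0.4]), array([16.4,  0.5])), (228, array([22. ,  0.4]), array([15.2,  0.5])), (230, array([20.9,  0.4]), array([14. ,  0.5])), (236, array([17.6,  0.4]), array([10.3,  0.5])), (240, array([15.4,  0.4]), array([7.8, 0.5]))]
near [-11.6   0.5]<stdin>:10: RuntimeWarning: Mean of empty slice.
  ret = ret.dtype.type(ret / rcount)
```

View pics/key3.png

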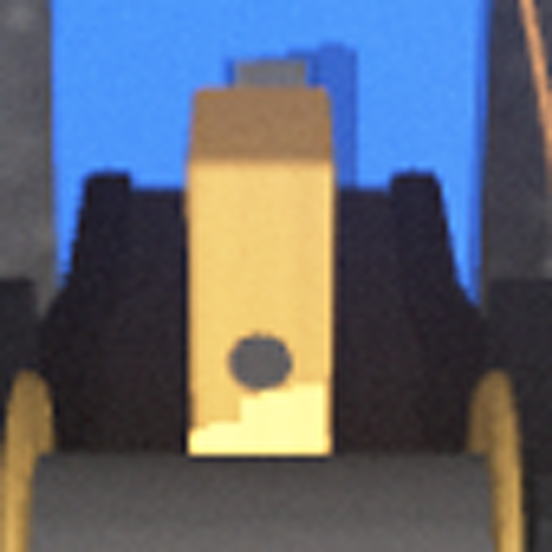

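The far end face spans rows 228.5–239.6. That makes the key vertical to within the measuring error, with its centre about 2 mm behind the grasp axis along tool x. Carrying it over the boxes, with the key bottom at ~184 mm against a box top of 115 mm.

step_arm(steps=[0, 20, -5, 0, 0, 0, 36, -9, 0, 0, 0, 36, -9, 0, 0, 0, 36, -9, 0, 0, 0, 36, -9, 0, 0, 0, 36, -9, 0, 0, 0, 36, -9, 0, 0, 0, 36, -9, 0, 0, 0, 36, -9, 0, 0, 0, 34, -9, 0, 0, 0, 18, -6, 0, 0, 0, 0, 0, 0, 0])

```text
time_s: 9.02
tool_pos: [0.4537, 0.191, 0.3773]
tool_rot: [-179.9, -0.0, 78.0]
force: [0.4, -0.2, -0.6]
grip_width: 0.0114
grasp_force: 25.0
```

step_arm(steps=[0, 0, 0, 20, -8, 0, 0, 0, 20, -8, 0, 0, 0, 20, -9, 0, 0, 0, 0, 0, 0, 0, 0, 0, 0])

```text
time_s: 9.65
tool_pos: [0.4554, 0.1881, 0.3183]
tool_rot: [180.0, 0.0, 102.5]
force: [0.6, 0.5, -0.9]
grip_width: 0.0118
grasp_force: 25.0
```

```bash
cat > m.py <<'E'
from h import *
import sys
c=shot('wrist',sys.argv[1]);o=env.get_obs();T=o['tool_pos'];y=np.radians(o['tool_rot'][2]);print(np.round(T,4),np.round(o['tool_rot'],2),o['grip_width'],o['time_s'])
E
python3 m.py wrist4
```

```text
[0.4555 0.1883 0.3186] [1.7993e+02 2.0000e-02 1.0257e+02] 0.01164524357197244 9.7
```

View pics/wrist4.png

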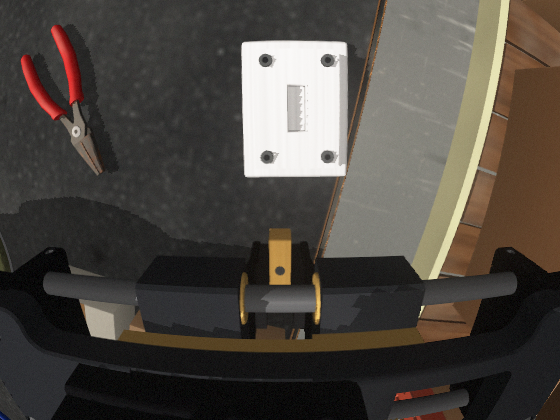

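The wrist view shows the block with screws at (265,60), (328,60), (267,156) and (328,156), and the slot at about (297,107). The key is still square in the grip. I'll work out the block pose from the screws.

```bash
cat > s.py <<'E'
from h import *
import sys
def screws(c,approx,rad=12):
    g=cv2.cvtColor(c['image'],cv2.COLOR_RGB2GRAY);out=[]
    for u,v in approx:
        x0,y0=int(u-rad),max(0,int(v-rad));w=g[y0:int(v+rad),x0:int(u+rad)]
        n,l,st,ce=cv2.connectedComponentsWithStats((w<110).astype(np.uint8))
        i=1+np.argmax(st[1:,4]);out.append((ce[i][0]+x0,ce[i][1]+y0,st[i,4]))
    return out
def pose(c,px):
    P=np.array([onz(c,u,v,.034,True) for u,v,_ in px])[:,:2]*1e3
    L=P[[0,1]].mean(0)-P[[2,3]].mean(0);W=P[[1,3]].mean(0)-P[[0,2]].mean(0)
    return P.mean(0),np.degrees(np.arctan2(L[1],L[0])),np.linalg.norm(L),np.linalg.norm(W)
E
python3 - <<'E'
from s import *
c=dict(np.load('pics/wrist4.npz'));px=screws(c,[(265,60),(328,60),(267,156),(328,156)])
print(np.round(px,1));p,a,L,W=pose(c,px);print(p,a,L,W)
g=cv2.cvtColor(c['image'],cv2.COLOR_RGB2GRAY)[80:136,280:314]
m=(g<215).astype(np.uint8);print(g[27,::1]);print(g[:,12]);
print(onz(c,297,107.5,.03,True))
E
```

```text
[[265.1  60.  126. ]
 [326.9  60.2 120. ]
 [266.9 156.4 110. ]
 [327.5 156.5  96. ]]
[451.56175649 271.42464135] 103.5261991370795 79.1769859188768 49.60284771017877
[245 246 248 247 246 245 243 160 184 188 189 193 195 191 190 188 183 190
 189 191 230 247 246 246 220 234 246 244 245 246 245 245 246 245]
[248 247 248 245 228 179 158 191 192 195 195 194 193 194 197 195 194 195
 195 192 195 191 194 194 193 197 193 195 194 191 195 193 192 195 193 193
 194 191 189 195 193 193 193 193 191 192 194 193 193 194 154 164 232 247
 246 245]
[0.45176819 0.27188112 0.03      ]
```

step_arm(steps=[0, 20, 3.5, 0, -0.7, 0, 25, 4, 0, 0, 0, 25, 4, 0, 0, 0, 14, 2.5, 0, 0, 0, 0, 0, 20, 0, 0, 0, 0, 20, 0, 0, 0, 0, 0, 0, 0, 0, 0, 0, 0, 0, 0, 0, 0, 0])

```text
time_s: 10.82
tool_pos: [0.4499, 0.2733, 0.2782]
tool_rot: [179.9, 0.0, 103.4]
force: [0.1, 0.2, -0.6]
grip_width: 0.0118
grasp_force: 25.0
```

```bash
cat > a.py <<'E'
from s import *
f=sys.argv[1];c=shot('wrist',f);o=env.get_obs();T=o['tool_pos']*1e3;y=np.radians(o['tool_rot'][2]);print(np.round(T,1),np.round(o['tool_rot'],2),o['grip_width'],o['time_s'])
R=np.array(c['R']);t=np.array(c['t']);K=c['camera_matrix']
def proj(X):
    p=R@X+t;th=np.arctan2(np.hypot(p[0],p[1]),p[2]);q=p[:2]/np.hypot(p[0],p[1])*th;return np.array([K[0,0]*q[0]+K[0,2],K[1,1]*q[1]+K[1,2]])
B=np.array([.4515,.2713]);an=np.radians(103.2);ey=np.array([np.cos(an),np.sin(an)]);ex=np.array([ey[1],-ey[0]])
def tool(p): d=np.array(p)*1e3-T[:2];return np.round([d[0]*np.cos(y)+d[1]*np.sin(y),d[0]*np.sin(y)-d[1]*np.cos(y)],2)
S=[]
for sx,sy in((-1,1),(1,1),(-1,-1),(1,-1)):
    q=proj(np.r_[B+sx*.025*ex+sy*.04*ey,.034]);
    try:
        s=screws(c,[q],9)[0];P=onz(c,s[0],s[1],.034,True)[:2];print('pred',np.round(q,1),'found',np.round(s,1),'tool',tool(P));S.append(P)
    except Exception as e: print('pred',np.round(q,1),e)
E
python3 a.py wrist5
```

```text
[449.9 273.4 278.3] [179.93   0.   103.39] 0.011365458116721915 10.875
pred [245.  171.5] found [245.2 170.2 114. ] tool [ 38.62 -23.6 ]
pred [316.  171.7] found [316.  171.5  50. ] tool [37.68 26.17]
pred [248.2 272.7] found [247.5 271.6 322. ] tool [-41.25 -24.58]
pred [312.  272.8] found [311.1 270.9 293. ] tool [-40.76  25.15]
```

step_arm(steps=[0, 0, 0.7, 10, 0, 0, 0, 0, 10, 0, 0, 0, 0, 10, 0, 0, 0, 0, 0, 0, 0, 0, 0, 0, 0])

```text
time_s: 11.5
tool_pos: [0.4503, 0.2737, 0.2477]
tool_rot: [-180.0, -0.0, 103.4]
force: [0.1, -0.1, -0.9]
grip_width: 0.0117
grasp_force: 25.0
```

```bash
cat >> a.py <<'E'
im=c['image'];hsv=cv2.cvtColor(im,cv2.COLOR_RGB2HSV).astype(int);m=(hsv[...,0]>8)&(hsv[...,0]<34)&(hsv[...,1]>60)&(hsv[...,2]>60)
zt=T[2]/1e3-.1747
rows=[];
for r in range(222,284,2):
    k=np.where(m[r,255:305])[0]
    if len(k)>8: rows.append((r,k.min()+255,k.max()+256))
rows=np.array(rows)
col=im[222:286,280];print('key rows',rows[0,0],rows[-1,0],'V',hsv[222:286,280,2])
q=rows[(rows[:,0]>244)&(rows[:,0]<266)]
for r,l,rr in q[[0,-1]]: print('edges top',r,l,rr,tool(onz(c,l,r,zt,True)[:2]),tool(onz(c,rr,r,zt,True)[:2]))
g=cv2.cvtColor(im,cv2.COLOR_RGB2GRAY);print('slot front col',g[180:232,280]);
for r in(215,220,225): print(r,g[r,262:300])
E
python3 a.py wrist6
```

```text
[450.4 273.7 247.9] [ 1.7998e+02 -1.0000e-02  1.0343e+02] 0.011422310771073545 11.55
pred [239.6 181.4] found [239.3 181.3  57. ] tool [ 37.54 -24.51]
pred [321.2 181.7] found [320.9 183.3  94. ] tool [36.25 25.56]
pred [244.2 293.8] found [243.7 292.3 293. ] tool [-41.3 -24.9]
pred [315.6 294. ] found [310.  290.4 124. ] tool [-39.66  21.26]
key rows 230 282 V [210 209 210 209 210 209 177 135 137 136 139 137 133 140 138 141 140 150
 181 210 217 217 216 218 215 217 219 218 218 216 216 218 216 217 215 219
 216 217 218 216 219 216 217 211 165  93  89  85  86  88  81  82  87 175
 219 217 214 217 216 215 218 215 172  58]
edges top 246 268 292 [11.98 -5.85] [11.98  6.6 ]
edges top 264 269 292 [ 1.47 -5.47] [1.46 6.75]
slot front col [252 252 252 252 252 252 252 252 252 252 252 252 252 251 252 252 252 252
 252 251 252 251 251 251 252 251 252 251 251 251 248 237 220 206 208 206
 205 207 206 203 205 204 207 204 205 205 206 206 166 114 116 115]
215 [252 252 252 251 251 246 214 177 200 205 210 211 212 215 211 212 215 209
 206 210 212 212 213 214 249 252 252 252 243 246 252 252 251 251 252 252
 251 252]
220 [252 252 252 251 251 248 214 173 198 207 208 208 213 213 215 214 209 208
 205 207 211 212 216 215 214 238 251 252 242 250 252 251 251 251 252 252
 252 251]
225 [252 252 252 252 251 250 216 169 199 208 204 210 210 213 215 213 208 208
 205 208 210 212 214 249 252 252 252 251 242 250 252 251 251 252 252 252
 251 251]
```

```bash
cat >> a.py <<'E'
print('--slot')
ft=lambda u,v:tool(onz(c,u,v,.03,True)[:2])
rs=range(214,227,2);E=[]
for r in rs:
    w=g[r,255:305].astype(float);d=np.diff(w);i=int(np.argmin(d[:25]));L=255+i+.5+.5
    j=28+int(np.argmin(w[28:45])) ;E.append((r,L,255+j+.5))
    print(r,L,255+j+.5,w[j],'tool',ft(L,r),ft(255+j+.5,r))
k=g[195:232,280].astype(int);f=195+np.argmax(k<230);print('front end row',f,ft(280,f+.0))
v=hsv[222:286,280,2];b0=222+np.argmax(v<160);t0=222+np.argmax((v>180)&(np.arange(64)>10));dk=np.where(v[30:60]<130)[0]+252
print('key far bottom',b0,tool(onz(c,280,b0,zt-.018,True)[:2]),'far top',t0,tool(onz(c,280,t0,zt,True)[:2]),'hole',dk.mean()+.5,tool(onz(c,280,dk.mean()+.5,zt,True)[:2]))
E
python3 a.py wrist7 | sed -n '/--slot/,$p'
```

```text
--slot
214 269.0 283.5 213.0 tool [15.11 -6.47] [15.11  2.83]
216 269.0 283.5 216.0 tool [13.76 -6.48] [13.75  2.84]
218 269.0 283.5 215.0 tool [12.4  -6.49] [12.4   2.84]
220 269.0 283.5 212.0 tool [11.03 -6.51] [11.03  2.85]
222 269.0 283.5 213.0 tool [ 9.66 -6.52] [9.66 2.85]
224 269.0 283.5 213.0 tool [ 8.28 -6.54] [8.28 2.85]
226 269.0 283.5 216.0 tool [ 6.9  -6.55] [6.9  2.86]
front end row 212 [16.46  0.59]
key far bottom 229 [14.54  0.54] far top 241 [14.82  0.51] hole 271.0 [-2.78  0.51]
```

The key and slot centres agree to within about 0.4 mm. I'll confirm the slot's angle from the block's long silhouette edges and the slot edge in the saved wrist4 picture.

```bash
python3 - <<'E'
from h import *
c=dict(np.load('pics/wrist4.npz'));g=cv2.cvtColor(c['image'],cv2.COLOR_RGB2GRAY).astype(float)
def cross(w,lv,rev=False):
    idx=range(len(w)-1)
    for i in idx:
        if (w[i]-lv)*(w[i+1]-lv)<0: return i+(lv-w[i])/(w[i+1]-w[i])+.5
def ang(p,z,n):
    P=np.array([onz(c,u,v,z,True)[:2] for u,v in p]);L=cv2.fitLine((P*1e3).astype(np.float32),cv2.DIST_HUBER,0,.01,.01).ravel()
    r=(P*1e3-L[2:])@[-L[1],L[0]];print(n,len(p),'deg',round(np.degrees(np.arctan2(L[1],L[0]))%180,2),'rms',round(r.std(),2),np.round(L[2:],1))
def rows(rng,a,b,lv,flip=False):
    o=[]
    for r in rng:
        w=g[r,a:b][::-1] if flip else g[r,a:b]; k=cross(w,lv)
        if k: o.append(((b-k) if flip else a+k,r+.5))
    return o
def cols(rng,a,b,lv,flip=False):
    o=[]
    for u in rng:
        w=g[a:b,u][::-1] if flip else g[a:b,u];k=cross(w,lv)
        if k:o.append((u+.5,(b-k) if flip else a+k))
    return o
ang(rows(range(60,170),225,262,150),.01,'left')
ang(cols(range(250,340),25,55,150),.01,'far')
ang(cols(range(250,340),165,195,150,True),.01,'near')
ang(rows(range(90,128),280,296,215),.03,'slotL')
ang(cols(range(289,300),78,95,215),.03,'slot far');ang(cols(range(289,300),122,140,215,True),.03,'slot near')
E
```

```text
left 106 deg 103.15 rms 0.09 [409.8 246.1]
far 90 deg 13.26 rms 0.09 [438.1 330.6]
near 88 deg 13.1 rms 0.12 [462.8 210.7]
slotL 38 deg 103.4 rms 0.06 [444.2 268.5]
slot far 11 deg 9.47 rms 0.03 [445.4 289.7]
slot near 11 deg 15.18 rms 0.08 [453.9 251.4]
```

step_arm(steps=[0, 0.3, -0.2, 5, 0.2, 0, 0, 0, 5, 0, 0, 0, 0, 3, 0, 0, 0, 0, 2, 0, 0, 0, 0, 0, 0, 0, 0, 0, 0, 0, 0, 0, 0, 0, 0])

```text
time_s: 12.48
tool_pos: [0.4501, 0.2738, 0.2328]
tool_rot: [180.0, 0.0, 103.2]
force: [-0.2, -0.9, 0.5]
grip_width: 0.0116
grasp_force: 25.0
```

```bash
python3 a.py wrist8; python3 - <<'E'
from h import *
g=cv2.cvtColor(cv2.imread('pics/wrist8.png'),6)
for r in(217,222):print(r,g[r,262:300])
o=env.get_obs();print(np.round(o['tool_pos'],4),np.round(o['force'],2),np.round(o['joint_velocities'],2))
E
```

```text
[450.1 273.8 232.8] [1.7999e+02 1.0000e-02 1.0322e+02] 0.011432031398874457 12.525
pred [236.5 187.5] found [236.1 187.1  65. ] tool [ 37.48 -24.38]
pred [324.4 187.5] found [324.2 189.5 108. ] tool [36.06 25.76]
pred [242.5 305.9] found [246.7 304.2 136. ] tool [-41.29 -21.34]
pred [318.2 305.8] found [323.4 304.6 110. ] tool [-41.89  29.25]
key rows 230 282 V [214 216 216 217 215 215 182 142 143 146 145 144 144 142 142 146 146 155
 185 215 224 225 223 222 224 223 224 225 223 223 222 222 222 226 223 222
 226 223 223 224 225 226 224 219 177  94  93  90  93  89  92  88  88 183
 222 224 224 221 223 224 222 224 178  58]
edges top 246 268 292 [11.9  -5.71] [11.89  6.75]
edges top 264 269 292 [ 1.36 -5.33] [1.35 6.9 ]
slot front col [253 253 253 253 253 253 253 253 253 253 253 253 253 253 253 253 253 253
 253 253 253 253 253 253 253 253 253 253 253 253 253 252 252 253 252 253
 253 252 250 238 221 212 210 213 213 214 212 212 172 121 123 123]
215 [253 253 253 252 252 252 253 253 253 253 253 253 253 253 253 253 253 253
 253 253 252 252 252 252 252 253 253 253 252 252 253 233 217 218 215 222

[... 544 characters left out ...]
16.29 10.41]
222 267.0 292.5 204.0 tool [15.03 -7.2 ] [15.02  8.04]
224 267.0 293.5 195.0 tool [13.76 -7.21] [13.75  8.65]
226 267.0 293.5 194.0 tool [12.48 -7.23] [12.47  8.67]
front end row 220 [16.3   0.57]
key far bottom 229 [14.45  0.55] far top 240 [15.29  0.52] hole 271.0 [-2.88  0.52]
217 [253 253 253 252 252 252 252 253 253 253 253 253 253 253 253 253 253 252
 252 253 253 252 252 252 253 253 253 253 253 253 253 253 253 252 252 233
 218 218]
222 [253 253 253 252 252 225 199 175 204 214 217 218 221 220 221 219 218 216
 210 213 216 221 219 222 243 252 253 253 253 245 204 235 225 217 219 219
 218 217]
[0.4501 0.2738 0.2328] [ 0.8  -0.3   0.94] [ 0.09 -0.04 -0.02  0.03 -0.03 -0.1   0.03]
```

step_arm(steps=[0, 0.2, -0.4, 0, 0, 0, 0, 0, 0, 0, 0, 0, 0, 0, 0, 0, 0, 0, 0, 0, 0, 0, 0, 0, 0, 0, 0, 0, 0, 0, 0, 0, 0, 0, 0, 0, 0, 0, 0, 0])

```text
time_s: 13.52
tool_pos: [0.4496, 0.2739, 0.2327]
tool_rot: [-180.0, 0.0, 103.2]
force: [-1.0, -0.2, -1.0]
grip_width: 0.0115
grasp_force: 25.0
```

```bash
python3 -c "
from cell import env
o=env.get_obs();print(o['tool_pos'],o['grip_width'],o['joint_velocities']);print(env.sign_off())"
```

```text
[0.44955845 0.27388668 0.23268877] 0.011541385933428782 [ 0.0014129  -0.03839778 -0.0125629   0.04532327  0.04131975 -0.04984726
 -0.04258411]
the job is handed in; nothing more can be done
None
```

The brass key is held level and still about 10 mm above the keyway, centred to within about half a millimetre and lined up with the slot to within measuring error, and the job is handed in at 13.5 s; sign-off gave no verdict.

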